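# Free the parts tote and tip its bushes into the lip corner

## Task

Slide the hold-down carriage along its rail until it is fully home against the stop at the rail's left-hand end (as the robot sees it), so that its finger no longer hangs over the tote. Then take the tote by its carrying bar, lift it well clear of the bench and tip it down towards its lip corner (the one beside the cut-down piece of wall) until all four loose steel bushes have slid together into that corner, none spilled. Finish still holding the tote like that, tilted by at least 15 degrees, in the air and still, without having disturbed the bottle, tape roll or screwdriver.

Things in the scene. Friction and masses are not known exactly. Their poses are not given: they have to be found in the camera images.
- rail: Hold-down rail: a low bar of aluminium and steel fixed to the bench, 390 mm long (along its own y), 44 wide, 28 high, with a dark steel stop block 46 high at each end. Origin: centre of its underside on the bench; own x points away from the tote standing on its -x side.
- carriage (a joint): Travel of the carriage along the rail, in m: grows towards the rail's +y end; 0 is its lower end of travel, 0.25 is fully home against the stop block at the rail's +y end (carriage_grip is then 150 mm from the rail's centre along +y). Starts between 0.03 and 0.14, moves against about 2 N of friction, has no spring and stays where it is left.
- carriage_grip (a point): Middle of the carriage's grip: an upright square wooden peg, 22 x 22 mm, faces along the rail's x and y, its foot at 65 and its top at 117 mm above the bench; this point lies at 95 mm. Below it the steel carriage (50 mm long) carries a flat hold-down finger (22 mm wide, between 58 and 68 mm above the bench) that reaches 76 mm from the peg's axis towards the rail's -x, over the rim of the tote's far wall. With the carriage home the finger is clear of the tote.
- tote: Open plywood parts tote, loose, 160 mm (x) x 230 mm (y) outside, about 0.35 kg empty; walls 7 mm thick and 52 mm high, floor 6 mm thick. In the middle of each short end (at -y and +y) an upright 44 mm wide rises to 121 mm; a wooden carrying bar joins them lengthwise above the tote. Origin: centre of the underside; y along the bar, z up out of the tote. It stands on the bench on the rail's -x side, its bar about parallel to the rail, its centre about 120 mm from the rail's.
- tote_bar (a point): Centre of the tote's carrying bar: 18 mm wide (along the tote's x), 26 mm high, 216 mm long (along the tote's y); this point is 108 mm above the tote's underside, midway along it, above the tote's centre.
- tote_lip (a point): The lip corner: the inside corner at floor level where the wall facing the robot (tote's -x) meets the right-hand end (tote's -y), at (-73, -108, 6) mm in the tote's frame. It is the one corner with a cut-down lip: for the last 65 mm beside it the -x wall is only 32 mm high instead of 52.
- bush0: One of four equal loose steel bushes lying in the tote: a short round cylinder with a dark bore drawn on its top, 22 mm in diameter, 14 mm high, 25 g. Origin: centre of its underside. It starts to slide on the tote's floor at a tilt of about 7 to 10 degrees; a tilt of about 30 degrees straight towards a corner brings it down along the walls into that corner in about two seconds; they jam less if the tote is tipped at least as much along its length as across it.
- bush1: One of four equal loose steel bushes lying in the tote: a short round cylinder with a dark bore drawn on its top, 22 mm in diameter, 14 mm high, 25 g. Origin: centre of its underside. Slides like bush0.
- bush2: One of four equal loose steel bushes lying in the tote: a short round cylinder with a dark bore drawn on its top, 22 mm in diameter, 14 mm high, 25 g. Origin: centre of its underside. Slides like bush0.
- bush3: One of four equal loose steel bushes lying in the tote: a short round cylinder with a dark bore drawn on its top, 22 mm in diameter, 14 mm high, 25 g. Origin: centre of its underside. Slides like bush0.
- bottle: Bystander: green bottle, 64 mm in diameter, 190 mm high, standing on the bench. Origin: centre of its underside. Leave it alone.
- tape: Bystander: roll of black tape lying flat, 70 mm in diameter, 20 mm high. Origin: centre of its underside. Leave it alone.
- screwdriver: Bystander: screwdriver lying on the bench, 200 mm long along its own x, 26 mm thick. Origin: middle of it, on the bench. Leave it alone.

How it is judged (in metres and radians):
On the way, in this order (a step that is already met when the one before it is completed fails the run):
1. the carriage is home against its stop, the tote still standing on the bench (value of joint carriage above 0.242 m and height (world z) of tote below 0.012 m), for 0.2 s.
2. the tote is lifted clear of the bench, held by the gripper (value of joint carriage above 0.242 m and height (world z) of each of tote_lip, tote above 0.03 m and contact force between the fingers and tote above 1 N), for 0.2 s.
At the end, for the whole second after the job is handed in: Carriage within 8 mm of its stop; the gripper (over 2 N) holds the tote still, tilted at least 15 degrees, lip corner over 30 mm above the bench, touching neither rail, carriage nor bystander; each of the four bushes at rest within 85 mm of the inside lip corner (value of joint carriage above 0.242 m and height (world z) of tote_lip above 0.03 m and angle between tote's own z axis and vertical above 0.26 rad and contact force between the fingers and tote above 2 N and contact force between tote and rail below 0.1 N and linear speed of tote below 0.03 m/s and angular speed of tote below 0.2 rad/s and contact force between tote and bottle below 0.1 N and contact force between tote and tape below 0.1 N and contact force between tote and screwdriver below 0.1 N and distance between each of bush0, bush1, bush2, bush3 and tote_lip below 0.085 m and linear speed of each of bush0, bush1, bush2, bush3 below 0.05 m/s); the arm keeps its last pose, push and grip.
It fails at once if the bottle is pushed more than 30 mm from its place (distance of bottle from where it was at the start of the episode above 0.03 m).
It fails at once if the tape is pushed more than 30 mm from its place (distance of tape from where it was at the start of the episode above 0.03 m).
It fails at once if the screwdriver is pushed more than 30 mm from its place (distance of screwdriver from where it was at the start of the episode above 0.03 m).
It also fails if it takes over 58 s, if anything falls off the work surface, if the arm or the gripper's body presses on something with over 40 N, if the wrist force passes 120 N, or if a joint passes its speed limit or range.

## Robot

A 7-joint arm with a two-finger parallel gripper is mounted at the origin on the work surface. World frame = base frame: x ahead of the robot, y to its left, z up, the work surface at z = 0. Lengths are in m, angles in degrees, forces in N, time in s.
With the tool pointing down it reaches from about 0.425 to 0.95 m from the base axis. Payload 4.7 kg.
Tool frame: the origin (TCP) lies on the centre line of the jaws, within the pads' length; the fingertips stand 25 mm ahead of it and the grasp point (between the pads) lies 6 mm ahead of it; z points along the fingers, y is the line along which they close (so a half turn about z gives the same grasp; the last joint's range is limited). The gripper opens to 87 mm and grips with 3 to 60 N. Pads are 19 mm wide; open, the fingers measure 117 mm over their backs; the gripper's body (75 mm by 190 mm) begins 51 mm behind the grasp point.
Start: joints at [-74.994, 26.849, -2.785, 87.806, 1.381, 65.374, -4.715], TCP at [0.193, 0.647, 0.248] pointing down, gripper open.
Joint ranges: [-148.3, 148.3], [-19.14, 114.17], [-79.39, 73.82], [5.75, 140.21], [-59.74, 239.74], [12.07, 113.84], [-152.46, 152.46]. Speed limits (degrees/s): [147.25, 147.25, 180, 180, 180, 180, 180].

## Interface

Orientations are given as a 3x3 rotation matrix whose columns are the frame's x, y, z axes.
In Python, from cell import ctrl, camera, get_calibration, job, look_for, cut_out gives the robot as it stands.
- The arm moves only by the shell command python3 -m jog 'ROWS' [FORCE]. ROWS is JSON, a list of rows, each a list of 7 numbers: the shift along the world's x, y, z in units of 0.5 m (1.0 is 0.5 m), then the turn, a rotation vector about the world's x, y, z in units of 1.5 rad (1.0 is 1.5 rad), then the closure, from -1 (fully open) to 1 (shut). In form: [[dx, dy, dz, ax, ay, az, fingers], ...]. A call has 1 to 10 rows; each row is the pose to reach, as a shift and turn from the pose commanded when the call began; what a row does not reach only later rows make up. A row lasts 1/10 s, in which the tool goes at most 50 mm and 8.59 degrees, less where a joint would pass 70% of its speed; a pose out of reach is approached as far as the arm can. A call with a number of a shift or a turn outside -1 to 1 is refused whole. A call with a gripper value outside its range is refused whole. The fingers move at their own pace and stop on an object; FORCE is the grip in N (left out, the last holds). Time passes only in rows, so rows that repeat a pose let the fingers close. It gives the time, the measured TCP pose, the force, the opening and the grip force at its end, in the units of the state.
- ctrl.sense(): the state, without advancing time (a new reading comes with each control period).
- camera(name): name is "side" or "top" or "wrist"; returns the picture (400x640x3 uint8, red, green, blue); there is no depth.
- get_calibration(name): a dict with "fx", "fy", "cx", "cy" (pixels), "R" (3x3) and "t" (3): a world point X has camera coordinates R X + t; the wrist camera has in their place "T_tool_cam" (4x4, takes a point from camera to tool coordinates, whose origin is the TCP and whose axes are the flange's). Camera axes: x right, y down, z forward; pixel columns grow to the right and rows downward; lengths in m; the calibration is good to about 2 mm. A picture is of the moment at which its call begins: read the wrist's pose just before it. get_calibration takes no time and is no camera call.
- job.sign_off(): hands the job in; it is judged then, once.
Trained networks look in the newest picture that a camera, given by its name, has taken for a name from the list of things; names that differ only in an ending like _2 or _b are one class to them, and where a whole thing is asked for, a point or a joint stands for the part that bears it (a point fixed in the world has none). Each returns a list of dicts, best first, with "confidence" (0 to 1); they miss things now and then, are a little off and sometimes report something else, mostly with a low value. They report only what shows in the picture. A call takes as long as a camera call.
- look_for(camera, query): "bbox" ([left, top, right, bottom] in pixels, round what is visible of it).
- cut_out(camera, query): "region" (400x640 bool, what is visible of it) and "bbox" ([left, top, right, bottom] in pixels, round what is visible of it).
The state is a dict: "clock": time; "joints": joint angles; "joint_velocities": joint speeds; "effort": joint torques, N m; "eef_pos": TCP position; "ee_rot": TCP orientation; "contact_force": force on the tool from outside, world axes, zero at the start; "torque": the same for the moment, N m; "finger_gap": finger opening in m; "grasp_force": force on a finger pad.
Only numpy, scipy, OpenCV 4.12 (cv2) and the standard library are available. Lean on these libraries where they do the work, as an engineer would, in place of code of your own. Each camera call takes 0.05 s, during which the arm holds its last target. There are 200 camera calls.

## Working session

There is one attempt and no reset: what is moved stays moved. The work goes in short steps, Python scripts to look and compute and a shell command to move; the robot and the scene stay as the last step left them, time stands still between calls to the robot, and variables do not carry over. Pictures are saved under pics/ and viewed, at most 10 in all, crops included, and the job is handed in when it is done.

```bash
ls; mkdir -p pics
python3 - <<'E'
from cell import *
import cv2,numpy as np
for n in("top","side"):
    cv2.imwrite(f"pics/{n}0.png",camera(n)[:,:,::-1]); c=get_calibration(n); print(n,c)
    for q in("tote","tote_bar","carriage_grip","rail","bottle","tape","screwdriver","bush0"):
        print(q,[(np.round(d["bbox"]).tolist(),round(d["confidence"],2)) for d in look_for(n,q)][:5])
print(ctrl.sense())
E
```

```text
pics
top {'fx': 472.39359411668084, 'fy': 472.39359411668084, 'cx': 312.3260992132397, 'cy': 195.24355690217553, 'R': array([[ 0.01662033, -0.99985195, -0.00445429],
       [-0.98130928, -0.01545757, -0.19181544],
       [ 0.19171819,  0.00755907, -0.98142091]]), 't': array([-0.00517828,  0.52552937,  1.31028963])}
tote [([322.0, 190.0, 406.0, 252.0], 0.67)]
tote_bar [([150.0, 167.0, 180.0, 228.0], 0.61), ([322.0, 191.0, 406.0, 249.0], 0.6)]
carriage_grip []
rail [([290.0, 173.0, 430.0, 208.0], 0.61)]
bottle [([363.0, 228.0, 366.0, 233.0], 0.66), ([452.0, 166.0, 492.0, 197.0], 0.64)]
tape [([193.0, 212.0, 217.0, 234.0], 0.68)]
screwdriver [([160.0, 195.0, 182.0, 226.0], 0.74), ([381.0, 200.0, 388.0, 204.0], 0.67)]
bush0 [([360.0, 225.0, 370.0, 233.0], 0.56), ([332.0, 228.0, 338.0, 235.0], 0.52)]
side {'fx': 391.4692596921152, 'fy': 391.4692596921152, 'cx': 314.7270846303752, 'cy': 202.27620423570747, 'R': array([[ 0.88746495, -0.46072544,  0.01174837],
       [-0.22058233, -0.44699917, -0.86691129],
       [ 0.4046596 ,  0.7667619 , -0.49832399]]), 't': array([-0.45290093,  0.1836378
[... 601 characters left out ...]
48]), 'joint_velocities': array([-0.04386565, -0.06634494, -0.01894018, -0.08143875, -0.11870937,
        0.10083777, -0.03707164]), 'effort': array([ 2.30503510e-04, -5.07822239e+01, -8.06615897e-02, -2.36454999e+01,
       -6.12630998e-02,  3.12312751e-02,  1.78272211e-05]), 'eef_pos': array([0.19349035, 0.64668079, 0.24758941]), 'ee_rot': array([[-9.58018593e-01,  2.86706078e-01, -8.94705384e-06],
       [ 2.86706076e-01,  9.58018590e-01,  8.73778717e-05],
       [ 3.36232108e-05,  8.11444510e-05, -9.99999996e-01]]), 'contact_force': array([ 0.00421781, -0.49961834,  0.10286143]), 'torque': array([0.02464311, 0.0303033 , 0.01425497]), 'grasp_force': 0.0, 'finger_gap': 0.08708151476633119}
```

Run:
```python
import cv2
a=cv2.imread("pics/top0.png")[150:270,260:520]; b=cv2.imread("pics/side0.png")[170:330,240:450]
cv2.imwrite("pics/topc.png",cv2.resize(a,(780,360),interpolation=cv2.INTER_CUBIC)); cv2.imwrite("pics/sidec.png",cv2.resize(b,None,fx=3.5,fy=3.5,interpolation=cv2.INTER_CUBIC))
```

```text
(no output)
```

View pics/topc.png

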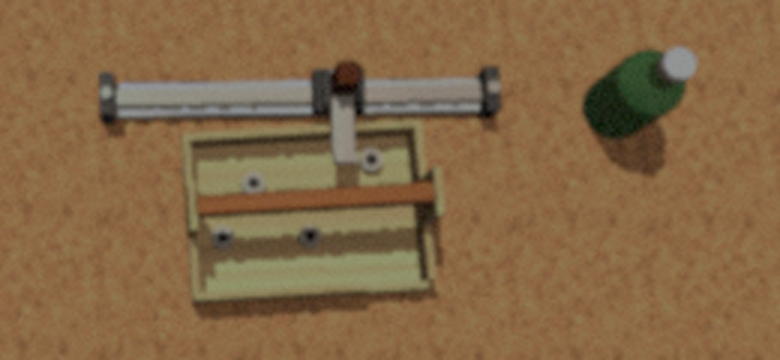

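View pics/sidec.png

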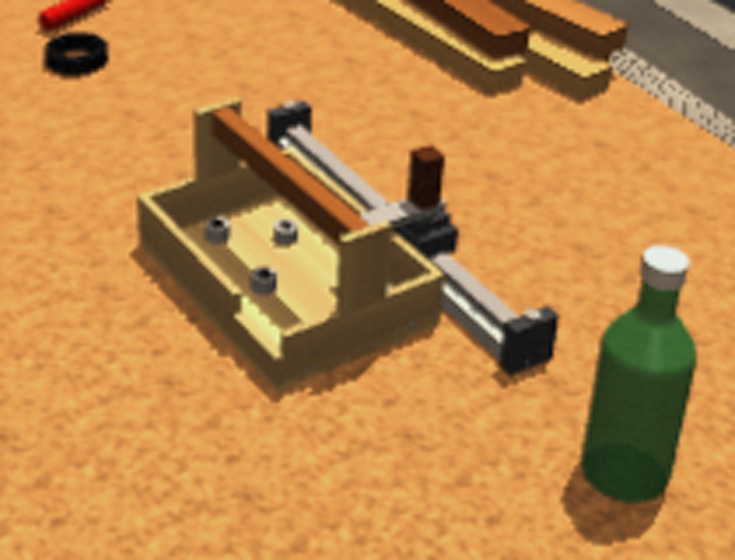

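Top crop: the peg top is at about pixel (376,174), the bar runs (326,218) to (405,214), and the rail stops are at (296,178) and (423,177). The bottle is on the right. The side view shows the low lip facing the robot at the right end of the tote.

```bash
cat > h.py <<'E'
from cell import *
import numpy as np
def back(n,u,v,z,s=None):
    c=get_calibration(n); d=np.array([(u-c["cx"])/c["fx"],(v-c["cy"])/c["fy"],1.])
    if n=="wrist":
        T=c["T_tool_cam"]; R=s["ee_rot"]; o=s["eef_pos"]+R@T[:3,3]; d=R@T[:3,:3]@d
    else: o=-c["R"].T@c["t"]; d=c["R"].T@d
    return np.round(o+d*(z-o[2])/d[2],4)
def proj(s,X):
    c=get_calibration("wrist");T=c["T_tool_cam"]
    p=T[:3,:3].T@(s["ee_rot"].T@(X-s["eef_pos"])-T[:3,3]); return np.round([c["fx"]*p[0]/p[2]+c["cx"],c["fy"]*p[1]/p[2]+c["cy"],p[2]],3)
E
python3 - <<'E'
from h import *
f=lambda x,y:(260+x/3,150+y/3)
g=lambda x,y:(240+x/3.5,170+y/3.5)
for k,(p,z) in dict(peg=((348,73),.117),barL=((198,205),.121),barR=((434,191),.121),stopL=((107,84),.046),stopR=((490,79),.046),
  bottle=((680,62),.19),tNL=((196,298),.052),tNR=((433,290),.052),tFL=((187,138),.052),tFR=((417,126),.052)).items(): print(k,back("top",*f(*p),z))
for k,(p,z) in dict(peg=((427,152),.117),barL=((222,112),.121),barR=((355,225),.121)).items(): print(k,back("side",*g(*p),z))
print(get_calibration("wrist"))
E
```

```text
peg [ 0.5742 -0.172   0.117 ]
barL [ 0.4488 -0.0352  0.121 ]
barR [ 0.465 -0.248  0.121]
stopL [0.5769 0.0527 0.046 ]
stopR [ 0.5877 -0.3189  0.046 ]
bottle [ 0.5707 -0.4505  0.19  ]
tNL [ 0.3707 -0.0359  0.052 ]
tNR [ 0.3818 -0.2582  0.052 ]
tFL [ 0.5236 -0.0255  0.052 ]
tFR [ 0.5388 -0.2461  0.052 ]
peg [ 0.5748 -0.1727  0.117 ]
barL [ 0.4477 -0.0429  0.121 ]
barR [ 0.4627 -0.243   0.121 ]
{'fx': 277.74387867946325, 'fy': 277.74387867946325, 'cx': 315.8667655318318, 'cy': 198.6326498085677, 'T_tool_cam': array([[ 2.43961268e-04, -9.62731628e-01, -2.70458411e-01,
         7.40051145e-02],
       [ 9.99999736e-01,  4.19881879e-04, -5.92595223e-04,
         1.30882958e-04],
       [ 6.84070750e-04, -2.70458195e-01,  9.62731477e-01,
        -1.37209100e-01],
       [ 0.00000000e+00,  0.00000000e+00,  0.00000000e+00,
         1.00000000e+00]])}
```

```bash
R='[0.7,-0.7,0,0,0,-0.834,-1]'; python3 -m jog '[[0.7,-0.7,0,0,0,-0.834,-1],[0.7,-0.7,0,0,0,-0.834,-1],[0.7,-0.7,0,0,0,-0.834,-1],[0.7,-0.7,0,0,0,-0.834,-1],[0.7,-0.7,0,0,0,-0.834,-1],[0.7,-0.7,0,0,0,-0.834,-1],[0.7,-0.7,0,0,0,-0.834,-1],[0.7,-0.7,0,0,0,-0.834,-1],[0.7,-0.7,0,0,0,-0.834,-1],[0.7,-0.7,0,0,0,-0.834,-1]]' 40
python3 -m jog '[[0.06,-0.94,-0.06,0,0,0,-1],[0.06,-0.94,-0.06,0,0,0,-1],[0.06,-0.94,-0.06,0,0,0,-1],[0.06,-0.94,-0.06,0,0,0,-1],[0.06,-0.94,-0.06,0,0,0,-1],[0.06,-0.94,-0.06,0,0,0,-1],[0.06,-0.94,-0.06,0,0,0,-1],[0.06,-0.94,-0.06,0,0,0,-1],[0.06,-0.94,-0.06,0,0,0,-1],[0.06,-0.94,-0.06,0,0,0,-1]]'
python3 - <<'E'
from h import *
import cv2
s=ctrl.sense(); print(s["eef_pos"],s["ee_rot"],s["joints"],s["clock"])
cv2.imwrite("pics/w1.png",camera("wrist")[:,:,::-1])
print([(d["bbox"],d["confidence"]) for d in look_for("wrist","carriage_grip")])
print(proj(s,np.array([.5745,-.172,.117])))
E
```

```text
clock: 1.9
eef_pos: [0.5451, 0.2946, 0.2479]
ee_rot: [[-0.027, 1.0, 0.001], [1.0, 0.027, 0.0], [0.0, 0.001, -1.0]]
contact_force: [-0.3, 0.3, 0.3]
finger_gap: 0.0875
grasp_force: 0.0
clock: 2.9
eef_pos: [0.5725, -0.1794, 0.2179]
ee_rot: [[-0.022, 1.0, 0.0], [1.0, 0.022, -0.003], [-0.003, 0.0, -1.0]]
contact_force: [-0.5, 0.0, -0.0]
finger_gap: 0.0873
grasp_force: 0.0
[ 0.57249128 -0.17939539  0.21786885] [[-2.23257964e-02  9.99750649e-01  4.46786006e-04]
 [ 9.99746246e-01  2.23270348e-02 -2.99107823e-03]
 [-3.00030780e-03  3.79894429e-04 -9.99995427e-01]] [ -8.23132124  22.83019796  28.55570125 101.79950968 -12.39018564
  58.43327431  26.23113593] 2.9
[([250.0, 156.6, 339.7, 207.5], 0.65)]
[3.18260e+02 1.98024e+02 2.47000e-01]
```

View pics/w1.png

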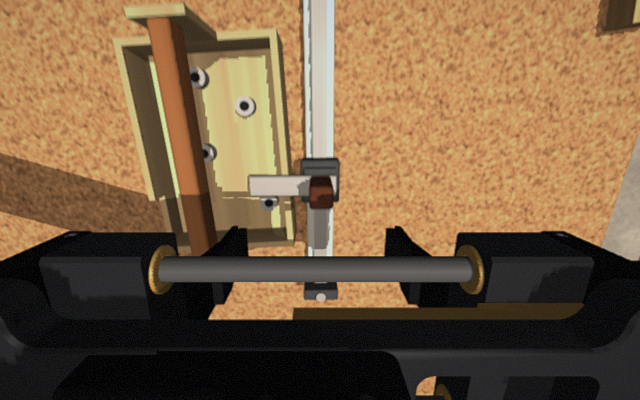

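The wrist view has the peg top at about (320,197), within 2 px of the prediction. The jaws straddle the rail, so I can descend and close.

```bash
python3 -m jog '[[0.008,0.016,-0.06,0,0,0,-1],[0.008,0.016,-0.12,0,0,0,-1],[0.008,0.016,-0.18,0,0,0,-1],[0.008,0.016,-0.22,0,0,0,-1],[0.008,0.016,-0.234,0,0,0,-1],[0.008,0.016,-0.234,0,0,0,-1],[0.008,0.016,-0.234,0,0,0,1],[0.008,0.016,-0.234,0,0,0,1],[0.008,0.016,-0.234,0,0,0,1],[0.008,0.016,-0.234,0,0,0,1]]' 30
python3 -m jog '[[0,0,0,0,0,0,1],[0,0,0,0,0,0,1],[0,0,0,0,0,0,1],[0,0,0,0,0,0,1],[0,0,0,0,0,0,1]]'
```

```text
clock: 4.0
eef_pos: [0.5779, -0.1654, 0.1013]
ee_rot: [[-0.029, 1.0, 0.001], [1.0, 0.029, -0.0], [-0.0, 0.001, -1.0]]
contact_force: [0.9, 0.1, 0.5]
finger_gap: 0.0632
grasp_force: 0.0
clock: 4.5
eef_pos: [0.5773, -0.1653, 0.1005]
ee_rot: [[-0.029, 1.0, -0.001], [1.0, 0.029, 0.0], [0.0, -0.001, -1.0]]
contact_force: [-8.5, -0.5, 2.3]
finger_gap: 0.0231
grasp_force: 5.2
```

```bash
python3 -m jog '[[0,0,0,0,0,0,1],[-0.001,0.04,0,0,0,0,1],[-0.002,0.08,0,0,0,0,1],[-0.004,0.13,0,0,0,0,1],[-0.005,0.18,0,0,0,0,1],[-0.007,0.23,0,0,0,0,1],[-0.008,0.28,0,0,0,0,1],[-0.009,0.32,0,0,0,0,1],[-0.01,0.35,0,0,0,0,1],[-0.01,0.35,0,0,0,0,1]]'
python3 -m jog '[[0,0.01,0,0,0,0,1],[0,0.016,0,0,0,0,1],[0,0.016,0,0,0,0,1],[0,0.016,0,0,0,0,1]]'
```

```text
clock: 5.5
eef_pos: [0.5711, 0.0126, 0.1004]
ee_rot: [[-0.032, 0.999, -0.003], [0.999, 0.032, 0.002], [0.002, -0.003, -1.0]]
contact_force: [-5.4, 1.6, 3.8]
finger_gap: 0.022
grasp_force: 30.0
clock: 5.9
eef_pos: [0.571, 0.0177, 0.1004]
ee_rot: [[-0.029, 1.0, -0.003], [1.0, 0.029, 0.0], [0.001, -0.003, -1.0]]
contact_force: [-5.5, -0.2, 4.5]
finger_gap: 0.0215
grasp_force: 30.0
```

```bash
python3 -m jog '[[0,0.006,0,0,0,0,1],[0,0.01,0,0,0,0,1],[0,0.01,0,0,0,0,1]]'; python3 -m jog '[[0,0.006,0,0,0,0,1],[0,0.01,0,0,0,0,1],[0,0.01,0,0,0,0,1]]'
```

```text
clock: 6.2
eef_pos: [0.5709, 0.0222, 0.1004]
ee_rot: [[-0.029, 1.0, -0.003], [1.0, 0.029, -0.0], [-0.0, -0.003, -1.0]]
contact_force: [-6.9, -1.5, 4.9]
finger_gap: 0.0215
grasp_force: 30.0
clock: 6.5
eef_pos: [0.5708, 0.023, 0.1004]
ee_rot: [[-0.026, 1.0, -0.003], [1.0, 0.026, -0.005], [-0.005, -0.003, -1.0]]
contact_force: [-6.0, -9.1, 4.0]
finger_gap: 0.0218
grasp_force: 30.0
```

```bash
python3 -m jog '[[0,0,0,0,0,0,-1],[0,0,0,0,0,0,-1],[0,0,0,0,0,0,-1],[0,0,0.08,0,0,0,-1],[0,0,0.16,0,0,0,-1],[0,0,0.24,0,0,0,-1]]'; python3 -m jog '[[-0.23,-0.34,0,0,0,0.025,-1],[-0.23,-0.34,0,0,0,0.025,-1],[-0.23,-0.34,0,0,0,0.025,-1],[-0.23,-0.34,0,0,0,0.025,-1],[-0.23,-0.34,0,0,0,0.025,-1],[-0.23,-0.34,0,0,0,0.025,-1],[-0.23,-0.34,0,0,0,0.025,-1]]'
python3 - <<'E'
from h import *
import cv2
s=ctrl.sense(); print(s["eef_pos"],s["ee_rot"],s["joints"],s["clock"])
cv2.imwrite("pics/w2.png",camera("wrist")[:,:,::-1])
t=camera("top")[150:270,260:520,::-1]
cv2.imwrite("pics/t2.png",cv2.resize(t,None,fx=3,fy=3,interpolation=cv2.INTER_CUBIC))
for X in((.457,-.142,.121),(.449,-.035,.121),(.457,-.142,.0)): print(proj(s,np.array(X)))
E
```

```text
clock: 7.1
eef_pos: [0.5727, 0.0283, 0.2219]
ee_rot: [[-0.03, 1.0, 0.0], [1.0, 0.03, 0.0], [0.0, 0.0, -1.0]]
contact_force: [0.1, 0.4, 0.4]
finger_gap: 0.0621
grasp_force: 0.0
clock: 7.8
eef_pos: [0.4587, -0.141, 0.2208]
ee_rot: [[-0.068, 0.998, 0.001], [0.998, 0.068, 0.0], [0.0, 0.001, -1.0]]
contact_force: [0.6, 0.1, -0.3]
finger_gap: 0.0869
grasp_force: 0.0
[ 0.45869581 -0.14097814  0.22076759] [[-6.84981320e-02  9.97650467e-01  1.24583475e-03]
 [ 9.97651170e-01  6.84975912e-02  4.71714741e-04]
 [ 3.85269752e-04  1.27522007e-03 -9.99999113e-01]] [-16.8483946   10.84652886  33.27380385 116.92003253  -7.37482197
  54.14376012  24.21024666] 7.8
[3.13748e+02 2.07602e+02 2.48000e-01]
[3.12676e+02 7.80310e+01 2.19000e-01]
[314.311 179.821   0.365]
```

View pics/w2.png

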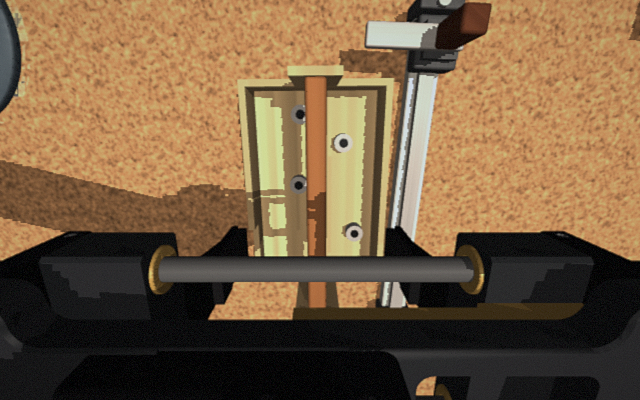

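View pics/t2.png

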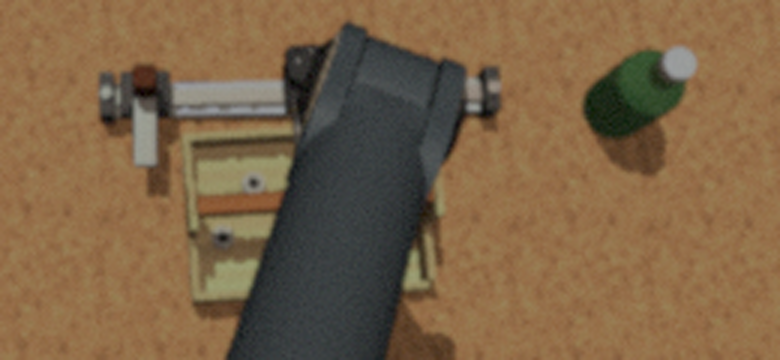

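The top view shows the carriage touching the left stop, clear of the tote. In the wrist view the bar sits at column ~317, central and parallel between the jaws. Descend and grip it.

```bash
python3 -m jog '[[0,0,-0.06,0,0,0,-1],[0,0,-0.12,0,0,0,-1],[0,0,-0.18,0,0,0,-1],[0,0,-0.21,0,0,0,-1],[0,0,-0.216,0,0,0,-1],[0,0,-0.216,0,0,0,1],[0,0,-0.216,0,0,0,1],[0,0,-0.216,0,0,0,1],[0,0,-0.216,0,0,0,1],[0,0,-0.216,0,0,0,1]]' 60
python3 -m jog '[[0,0,0,0,0,0,1],[0,0,0,0,0,0,1],[0,0,0,0,0,0,1],[0,0,0,0,0,0,1],[0,0,0,0,0,0,1],[0,0,0,0,0,0,1]]'
```

```text
clock: 8.9
eef_pos: [0.4579, -0.1423, 0.1131]
ee_rot: [[-0.067, 0.998, 0.001], [0.998, 0.067, 0.0], [0.0, 0.001, -1.0]]
contact_force: [0.4, -0.1, -0.2]
finger_gap: 0.055
grasp_force: 0.0
clock: 9.5
eef_pos: [0.458, -0.1424, 0.1127]
ee_rot: [[-0.067, 0.998, 0.001], [0.998, 0.067, -0.0], [-0.0, 0.001, -1.0]]
contact_force: [1.8, 0.4, -1.2]
finger_gap: 0.0177
grasp_force: 60.0
```

```bash
python3 -m jog '[[0,0,0.01,0,0,0,1],[0,0,0.04,0,0,0,1],[0,0,0.08,0,0,0,1],[0,0,0.13,0,0,0,1],[0,0,0.18,0,0,0,1],[0,0,0.23,0,0,0,1],[0,0,0.28,0,0,0,1],[0,0,0.33,0,0,0,1],[0,0,0.36,0,0,0,1],[0,0,0.37,0,0,0,1]]'
python3 -m jog '[[0.01,0,0.01,0,0,0,1],[0.03,0,0.02,0,0,0,1],[0.06,0,0.04,0,0,0,1],[0.09,0,0.06,0,0,0,1],[0.12,0,0.08,0,0,0,1],[0.14,0,0.09,0,0,0,1],[0.15,0,0.1,0,0,0,1],[0.15,0,0.1,0,0,0,1],[0.15,0,0.1,0,0,0,1]]'; python3 -c "
from h import *;s=ctrl.sense();print(s['joints'])"
```

```text
clock: 10.5
eef_pos: [0.4572, -0.1425, 0.2985]
ee_rot: [[-0.066, 0.998, 0.001], [0.998, 0.066, 0.0], [0.0, 0.001, -1.0]]
contact_force: [-0.2, -0.2, -5.4]
finger_gap: 0.0175
grasp_force: 60.0
clock: 11.4
eef_pos: [0.5318, -0.1424, 0.3469]
ee_rot: [[-0.066, 0.998, -0.002], [0.998, 0.066, 0.0], [0.0, -0.002, -1.0]]
contact_force: [0.2, -0.3, -5.0]
finger_gap: 0.0173
grasp_force: 60.0
[-18.28143014  11.69593418  34.72880159  98.63039728  -6.95826908
  71.93940617  21.85459773]
```

```bash
python3 -m jog '[[0,0,0,0.02,-0.013,0,1],[0,0,0,0.04,-0.026,0,1],[0,0,0,0.06,-0.039,0,1],[0,0,0,0.08,-0.052,0,1],[0,0,0,0.1,-0.065,0,1],[0,0,0,0.12,-0.078,0,1],[0,0,0,0.14,-0.091,0,1],[0,0,0,0.16,-0.104,0,1],[0,0,0,0.18,-0.117,0,1],[0,0,0,0.19,-0.124,0,1]]'
python3 -m jog '[[0,0,0,0.01,-0.007,0,1],[0,0,0,0.02,-0.013,0,1],[0,0,0,0.03,-0.02,0,1],[0,0,0,0.04,-0.026,0,1],[0,0,0,0.055,-0.036,0,1],[0,0,0,0.07,-0.046,0,1],[0,0,0,0.08,-0.052,0,1],[0,0,0,0.09,-0.058,0,1],[0,0,0,0.1,-0.065,0,1],[0,0,0,0.1,-0.065,0,1]]'
python3 -m jog '[[0,0,0,0,0,0,1],[0,0,0,0,0,0,1],[0,0,0,0,0,0,1],[0,0,0,0,0,0,1],[0,0,0,0,0,0,1],[0,0,0,0,0,0,1],[0,0,0,0,0,0,1],[0,0,0,0,0,0,1],[0,0,0,0,0,0,1],[0,0,0,0,0,0,1]]'
python3 - <<'E'
from h import *
import cv2
s=ctrl.sense();print(s["joints"])
a=camera("wrist");b=camera("side");
b=cv2.resize(b[60:310,220:500],None,fx=1.6*1.5,fy=2.4,interpolation=cv2.INTER_CUBIC)
cv2.imwrite("pics/w3.png",a[:,:,::-1]);cv2.imwrite("pics/s3.png",b[:,:,::-1])
print([(d["bbox"],d["confidence"]) for n in("side","wrist") for d in look_for(n,"bush0")])
E
```

```text
clock: 12.4
eef_pos: [0.5312, -0.1431, 0.347]
ee_rot: [[-0.09, 0.979, 0.182], [0.959, 0.036, 0.28], [0.267, 0.2, -0.943]]
contact_force: [-0.1, 0.9, -5.3]
finger_gap: 0.0175
grasp_force: 60.0
clock: 13.4
eef_pos: [0.5322, -0.1427, 0.3473]
ee_rot: [[-0.123, 0.955, 0.271], [0.909, -0.001, 0.416], [0.397, 0.298, -0.868]]
contact_force: [-0.2, -0.2, -4.4]
finger_gap: 0.0175
grasp_force: 60.0
clock: 14.4
eef_pos: [0.5325, -0.1423, 0.3475]
ee_rot: [[-0.124, 0.955, 0.271], [0.909, 0.0, 0.416], [0.397, 0.298, -0.868]]
contact_force: [0.8, 0.3, -4.8]
finger_gap: 0.0171
grasp_force: 60.0
[ -4.01412442  10.25860664  34.38125884 105.01904166 -38.27304425
  69.52540528  48.47439429]
[([302.2, 114.1, 393.8, 202.2], 0.38)]
```

View pics/s3.png

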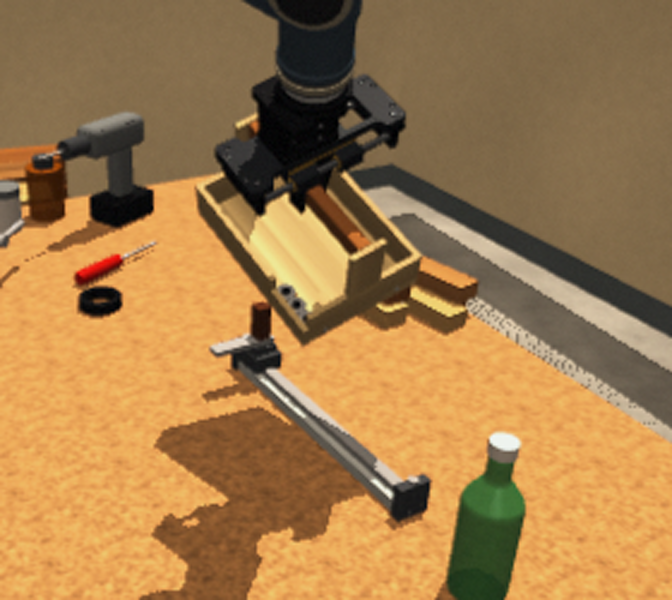

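View pics/w3.png

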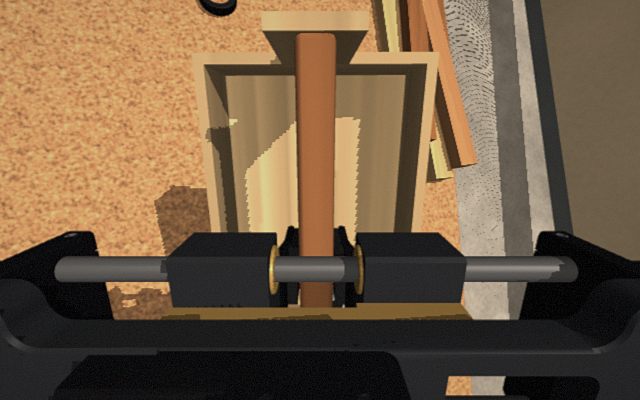

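The side view shows bushes by the lip corner at about (285-305, 285-310), and the wrist view shows the far half of the tote empty. I'll zoom in to count them.

Run:
```python
from h import *
import cv2
s=np.mean([camera("side") for _ in range(4)],0).astype(np.uint8)[120:210,300:400]; t=camera("top")[130:250,290:450]
s=cv2.resize(s,(600,540),interpolation=cv2.INTER_CUBIC)
cv2.imwrite("pics/s4.png",s[:,:,::-1]);cv2.imwrite("pics/t4.png",cv2.resize(t,None,fx=4,fy=4)[:,:,::-1])
st=ctrl.sense(); R=st["ee_rot"]
Rt=np.c_[R[:,1],R[:,0],-R[:,2]]; g=st["eef_pos"]+.005*R[:,2]
c=get_calibration("side")
for X in((-73,-108,6),(-73,-43,32),(-73,-23,6),(12,-108,6),(-73,-43,6),(-30,-108,6)):
    p=c["R"]@(g+Rt@(np.array(X)-[0,0,108])/1e3)+c["t"]
    u=np.array([c["fx"]*p[0]/p[2]+c["cx"],c["fy"]*p[1]/p[2]+c["cy"]]);print(X,u.round(1),((u-[300,120])*6).round())
print((g+Rt@(np.array([-73,-108,6])-[0,0,108])/1e3))
```

```text
(-73, -108, 6) [347.2 200.5] [283. 483.]
(-73, -43, 32) [334.1 178.4] [205. 351.]
(-73, -23, 6) [330.2 178.6] [181. 352.]
(12, -108, 6) [372.7 186.1] [436. 396.]
(-73, -43, 6) [334.1 183.6] [204. 382.]
(-30, -108, 6) [360.2 193.1] [361. 439.]
[ 0.50517945 -0.19605311  0.19005619]
```

View pics/s4.png

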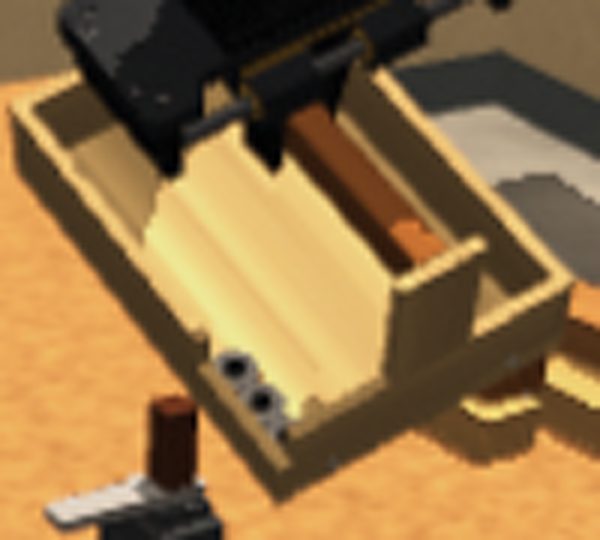

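```bash
cat >> h.py <<'E'
def tote_pt(u,v,z):  # side pixel -> point in the held tote's frame (mm) at height z
    st=ctrl.sense(); R=st["ee_rot"]; Rt=np.c_[R[:,1],R[:,0],-R[:,2]]; g=st["eef_pos"]+.005*R[:,2]
    c=get_calibration("side"); d=Rt.T@c["R"].T@np.array([(u-c["cx"])/c["fx"],(v-c["cy"])/c["fy"],1.]); o=Rt.T@(-c["R"].T@c["t"]-g)*1e3+[0,0,108]
    return (o+d*(z-o[2])/d[2]).round()
E
python3 -c "
from h import *
for u,v in((235,365),(262,402),(285,430),(312,402)): print(tote_pt(300+u/6,120+v/6,20), tote_pt(300+u/6,120+v/6,52))"
python3 -m jog '[[0,0,0,0.02,-0.01,0,1],[0,0,0,0.04,-0.02,0,1],[0,0,0,0.06,-0.03,0,1],[0,0,0,0.08,-0.04,0,1],[0,0,0,0.1,-0.05,0,1],[0,0,0,0.12,-0.06,0,1],[0,0,0,0.12,-0.06,0,1],[0,0,0,0.12,-0.06,0,1],[0,0,0,0.12,-0.06,0,1],[0,0,0,0.12,-0.06,0,1]]'
python3 - <<'E'
from h import *
import cv2
s=np.mean([camera("side") for _ in range(4)],0).astype(np.uint8)[120:210,300:400]
cv2.imwrite("pics/s5.png",cv2.resize(s,(600,540),interpolation=cv2.INTER_CUBIC)[:,:,::-1])
E
```

```text
[-61. -51.  20.] [-73. -68.  52.]
[-62. -74.  20.] [-74. -91.  52.]
[-62. -92.  20.] [ -74. -108.   52.]
[-43. -86.  20.] [ -56. -103.   52.]
clock: 15.85
eef_pos: [0.5327, -0.142, 0.3478]
ee_rot: [[-0.167, 0.924, 0.344], [0.825, -0.06, 0.562], [0.54, 0.378, -0.752]]
contact_force: [-0.3, -0.2, -4.6]
finger_gap: 0.0176
grasp_force: 60.0
```

View pics/s5.png

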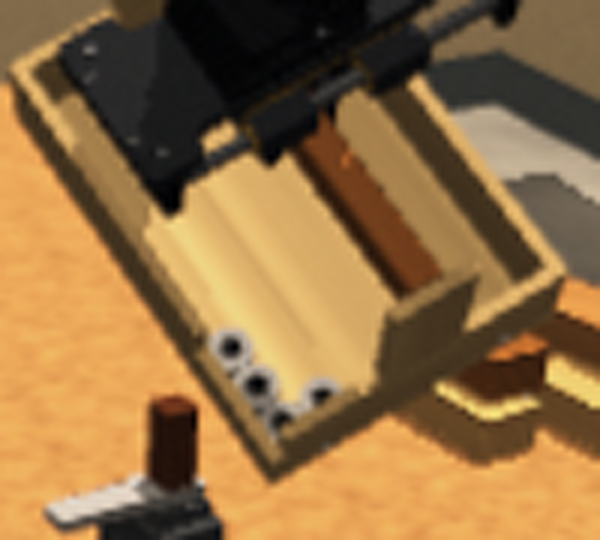

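All four bushes are in the lip corner, at (232,345), (257,384), (283,415) and (322,392). The farthest is about 58 mm from the corner, and the tote is still. Signing off.

```bash
python3 -m jog '[[0,0,0,0,0,0,1],[0,0,0,0,0,0,1],[0,0,0,0,0,0,1],[0,0,0,0,0,0,1],[0,0,0,0,0,0,1]]' && python3 -c "
from cell import job; print(job.sign_off())"
```

```text
clock: 16.55
eef_pos: [0.5325, -0.1424, 0.3476]
ee_rot: [[-0.166, 0.924, 0.344], [0.825, -0.061, 0.562], [0.54, 0.377, -0.752]]
contact_force: [-0.1, 0.7, -4.8]
finger_gap: 0.0175
grasp_force: 60.0
the job is handed in; nothing more can be done
None
```

I handed the job in at 16.6 s with the carriage home against its left stop, the tote held still in the air tilted about 41°, all four bushes in the lip corner, and the bystanders untouched; the sign-off returned no verdict.

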